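Gauge a worn whetstone

TASK

Lay the long whetstone, pale side up, in the channel of the thickness gauge and slide it along under the raised foot until its end is against the end stop. Then lower the gauge's slide by its black knob until the sprung foot bears on the stone and its pointer stands between the two upper lines of the scale, never pressing it well past the top line. Let go and leave it set like that, with the short stone and the other things left where they are.

Things in the scene. Friction and masses are not known exactly. Their poses are not given: they have to be found in the camera images.
- gauge_bed: Fixed thickness gauge, aluminium and steel. Origin under the bed's centre, on the grate; y along the bed, x across it towards the column, z up. Bed 270 x 84 mm, channel floor at z = 20 mm. Two rails 11 mm wide, tops at z = 26 mm, leave a 62 mm channel centred on x = 0, open at the +y end. 20 mm column at x = 62, y = -78 mm, top at z = 170 mm.
- stop_face (a point): Middle of the foot of the end stop's face, on the channel floor at the bed's -y end (x = 0, y = -123, z = 20 mm from the bed's origin). The stop is 38 mm tall in all. A 170 mm stone against it has its centre at y = -38 mm.
- gauge_slide (a joint): Slide on the column, m: 0 = fully raised, grows downward to 0.060. Stays where left (about 10 N friction; lowering it takes about 8 N plus the foot's spring). Its arm, 34 mm wide, overhangs the channel at x = 0, y = -78 mm (bed frame). Above the bed's origin the free foot's underside is at 85 mm minus this, the arm's upper face at 134 mm minus this.
- knob_top (a point): Centre of the top of the slide's upright black round knob, 24 mm in diameter, 45 mm tall, standing on the slide's arm straight above the foot. Moves with the slide. z up.
- gauge_foot (a joint): How far the sprung foot is pushed up into the slide, m: 0 = hanging free, up to 0.016. Spring 1.75 N at 0 plus 0.35 N per mm. This is what the pointer in front of the slide's white scale shows: short lowest line 0, the two longer lines above it 0.004 and 0.008.
- foot_tip (a point): Centre of the underside of the foot's round steel pad, 24 mm in diameter.
- long_stone: The long whetstone: grey lower layer 14 mm thick, pale upper layer. 170 mm long (x), 50 mm wide (y); its thickness is anything from 23 to 35 mm, depending on wear, and not told. Origin at the centre of its underside, z up. About 0.4 kg. It starts lying flat on the grate (z = 0), pale side up.
- short_stone: A short whetstone of the same make, 110 x 50 x 28 mm, lying on the grate beside the long one; a bystander. Origin at the centre of its underside, x along it.
- egg_timer: red and white egg timer, 62 mm wide, 47 high, standing on the grate; a bystander. Origin under its centre.
- jar: squat spread jar with a red lid, 60 mm wide, 86 high; a bystander. Origin under its centre.
- tin: short food tin, 75 mm wide, 58 high; a bystander. Origin under its centre.
- pod: white single-serve coffee pod, 51 mm wide, 45 high; a bystander. Origin under its centre.

How it is judged (in metres and radians):
On the way:
1. the long stone lies flat in the channel with its end against the end stop, the foot still hanging free above it (y of long_stone in the frame of gauge_bed between -0.043 and -0.034 m and x of long_stone in the frame of gauge_bed between -0.009 and 0.009 m and z of long_stone in the frame of gauge_bed between 0.016 and 0.024 m and angle between the x axis of long_stone and the y axis of gauge_bed, either way round below 0.12 rad and angle between long_stone's own z axis and vertical below 0.05 rad and value of joint gauge_foot below 0.0015 m), for 0.2 s.
At the end, for the whole second after the job is handed in: Long stone flat, pale side up, in the channel, end within 4 mm of the stop, centred within 9 mm, square within 0.12 rad; slide stays lowered, foot on the stone pushed up 4 to 8 mm (pointer between the longer lines); all at rest; short stone, timer, jar, tin, pod within 30 mm of their starts (y of long_stone in the frame of gauge_bed between -0.043 and -0.034 m and x of long_stone in the frame of gauge_bed between -0.009 and 0.009 m and z of long_stone in the frame of gauge_bed between 0.016 and 0.024 m and angle between the x axis of long_stone and the y axis of gauge_bed, either way round below 0.12 rad and angle between long_stone's own z axis and vertical below 0.05 rad and value of joint gauge_foot between 0.004 and 0.008 m and horizontal distance between foot_tip and long_stone below 0.055 m and linear speed of long_stone below 0.01 m/s and velocity of joint gauge_slide between -0.003 and 0.003 m/s and distance of each of short_stone, egg_timer, jar, tin, pod from where it was at the start of the episode below 0.03 m); the robot touches nothing.
It fails at once if the foot is pressed up more than 12 mm, well past the top line (value of joint gauge_foot above 0.012 m).
It fails at once if a bystander (short stone, egg timer, jar, tin, pod) is shifted more than 30 mm (distance of any of short_stone, egg_timer, jar, tin, pod from where it was at the start of the episode above 0.03 m).
It also fails if it takes over 70 s, if anything falls off the work surface, if the arm or the gripper's body presses on something with over 40 N, if the wrist force passes 120 N, or if a joint passes its speed limit or range.

ROBOT

A 6-joint arm with a two-finger parallel gripper is mounted at the origin on a cart in front of the work surface, level with it; the furniture and walls round the work are solid. World frame = base frame: x ahead of the robot, y to its left, z up, the work surface at z = 0. Lengths are in mm, angles in rad, forces in N, time in s.
With the tool pointing down it reaches from about 250 to 800 mm from the base axis. Payload 8.5 kg.
Tool frame: the origin (TCP) lies midway between the tips of the shut fingers; the grasp point (between the pads) lies env.grip_point_offset behind it (env.grip_point_offset is the distance from the TCP to the grasp point, in mm); z points along the fingers, y is the line along which they close (so a half turn about z gives the same grasp; the last joint's range is limited). The gripper opens to 85 mm and grips with 20 to 120 N. Pads are 22 mm wide; open, the fingers measure 114 mm over their backs; the gripper's body (76 mm by 85 mm) begins 54 mm behind the grasp point. The pads swing forward as they close: fully open they stand 13 mm farther back than shut.
Start: joints at [1.124, 0.238, -0.013, 1.319, 0, 1.571], TCP at [226.822, 473.424, 231.276] pointing down, gripper open.
Joint ranges: [-2.66, 2.66], [-1.03, 1.9], [-1.14, 1.46], [-1.82, 2.27], [-1.45, 1.34], [-3.14, 3.14]. Speed limits (rad/s): [2.22, 2.22, 2.79, 3.14, 3.14, 3.14].

INTERFACE

Orientations are given as a unit quaternion [x, y, z, w].
In Python, from plant import env gives the robot as it stands.
- The arm moves only by the shell command python3 inch.py 'ROWS' [FORCE]. ROWS is a JSON list of rows, 1 to 12 of them, each an object with the fields sx, sy, sz (the shift in mm), wx, wy, wz (a rotation vector in rad), jaw (the finger opening in mm); a field left out counts as zero (the opening has to be given); each row shifts and turns the commanded pose from where the row before left it, along the tool's axes as they then stand; what a row does not reach is not made up. A row lasts 1/8 s, in which the tool goes at most 62.5 mm and 0.188 rad, less where a joint would pass 70% of its speed; a pose out of reach is approached as far as the arm can. The fingers move at their own pace and stop on an object; FORCE is the grip in N (left out, the last holds). Time passes only in rows, so rows that do not move let the fingers close. It prints the time, the measured TCP pose, the force, the opening and the grip force at its end. Input that does not fit is refused with a message, and nothing moves.
- env.get_obs(): the state, without advancing time (a new reading comes with each control period).
- env.camera(name): name is "side" or "top" or "wrist"; returns the picture (480x640x3 uint8, red, green, blue); there is no depth.
- env.calibration(name): a dict with "K" (3x3 intrinsics, pixels), "R" (3x3) and "t" (3): a world point X has camera coordinates R X + t. Camera axes: x right, y down, z forward; pixel columns grow to the right and rows downward; lengths in mm; the calibration is good to about 2 mm. A picture is of the moment at which its call begins: read the wrist's pose just before it. calibration takes no time and is no camera call; for the wrist camera it gives the pose at the moment of the call.
- env.close_job(): hands the job in; it is judged then, once.
The state is a dict: "time_s": time; "q": joint angles; "qvel": joint speeds; "effort": joint torques, N m; "ee_pos": TCP position; "tcp_rot": TCP orientation; "wrist_force": force on the tool from outside, world axes, zero at the start; "moment": the same for the moment, N m; "grip_width": finger opening in mm; "finger_force": force on a finger pad.
Only numpy, scipy, OpenCV 4.12 (cv2) and the standard library are available. Lean on these libraries where they do the work, as an engineer would, in place of code of your own. Each camera call takes 0.05 s, during which the arm holds its last target. There are 200 camera calls.

## Working session

There is one attempt and no reset: what is moved stays moved. The work goes in short steps, Python scripts to look and compute and a shell command to move; the robot and the scene stay as the last step left them, time stands still between calls to the robot, and variables do not carry over. Pictures are saved under pics/ and viewed, at most 10 in all, crops included, and the job is handed in when it is done.

```bash
ls; mkdir -p pics; python3 - <<'E'
from plant import env
import cv2,numpy as np
o=env.get_obs();print(o['time_s'],o['ee_pos'],o['tcp_rot'],o['grip_width'],env.grip_point_offset)
for n in ['top','side']:
    im=env.camera(n);cv2.imwrite(f'pics/{n}0.png',im[:,:,::-1]);c=env.calibration(n);print(n,np.round(c['K'],1).tolist(),np.round(c['R'],3).tolist(),np.round(c['t'],1))
E
```

```text
inch.py
pics
plant.py
0.0 [226.6567158  473.08862439 230.68430313] [ 2.21556554e-01  9.75147259e-01 -7.00676003e-04 -1.60024372e-04] 85.0719868982387 18.700000000000003
top [[590.3, 0.0, 313.4], [0.0, 590.3, 239.1], [0.0, 0.0, 1.0]] [[-0.077, -0.997, 0.001], [-0.971, 0.075, -0.226], [0.226, -0.019, -0.974]] [  25.2  531.  1315.8]
side [[520.8, 0.0, 319.3], [0.0, 520.8, 241.6], [0.0, 0.0, 1.0]] [[0.9, -0.436, 0.011], [-0.286, -0.611, -0.738], [0.328, 0.661, -0.675]] [-458.9  235.7 1169.4]
```

View pics/top0.png

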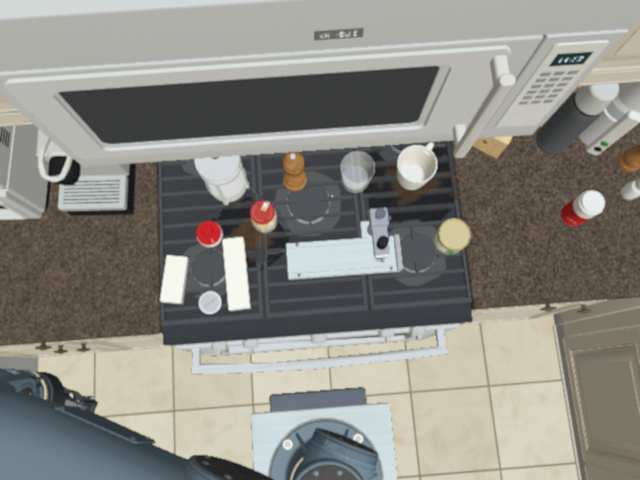

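View pics/side0.png

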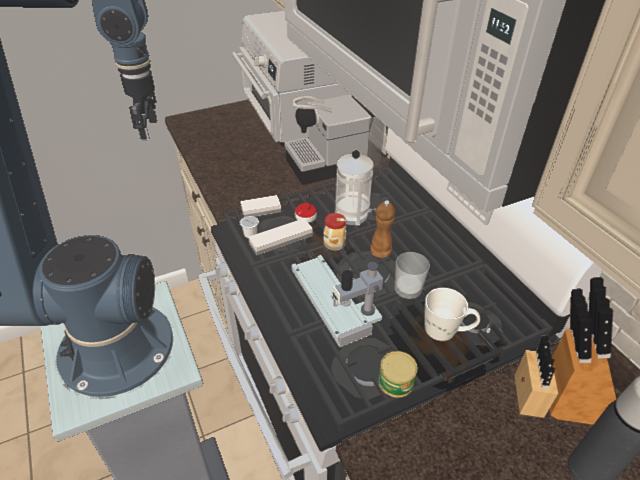

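Top view: gauge bed from about px (287,262) to (400,255) with the knob at (382,242) and the column at (378,218). The long stone is at (236,273), short stone (174,279), timer (209,234), pod (210,302), jar (263,216), tin (453,237). The side view agrees.

```bash
cat > h.py <<'E'
from plant import env
import cv2,numpy as np
from scipy.spatial.transform import Rotation as Ro
def ray(c,p):
    d=c['R'].T@np.linalg.inv(c['K'])@np.array([p[0],p[1],1.]);o=-c['R'].T@c['t'];return o,d/np.linalg.norm(d)
def onz(c,p,z):
    o,d=ray(c,p);return o+d*(z-o[2])/d[2]
def tri(rs):
    A=sum(np.eye(3)-np.outer(d,d) for o,d in rs);b=sum((np.eye(3)-np.outer(d,d))@o for o,d in rs);X=np.linalg.solve(A,b)
    return X,[np.linalg.norm((np.eye(3)-np.outer(d,d))@(X-o)) for o,d in rs]
def cal(n): return {k:np.array(v,float) for k,v in env.calibration(n).items()}
def proj(c,X):
    p=c['K']@(c['R']@np.array(X,float)+c['t']);return p[:2]/p[2]
E
python3 - <<'E'
from h import *
c=cal('top');im=cv2.imread('pics/top0.png')
for n,p,z in [('stone',(236,273),28),('short',(174,279),28),('pod',(210,302),45),('timer',(209,234),47),('bedL',(287,262),26),('bedR',(400,255),26),('knob',(382,242),179),('jar',(263,210),86),('tin',(453,232),58)]: print(n,np.round(onz(c,p,z)))
m=((im.min(2)>215)).astype(np.uint8)
for ct in cv2.findContours(m,0,2)[0]:
    r=cv2.minAreaRect(ct)
    if 300<cv2.contourArea(ct)<3000 and 200<r[0][1]<330 and 150<r[0][0]<260: print(r,[np.round(onz(c,q,28)) .tolist() for q in cv2.boxPoints(r)])
w=cal('wrist');print(w['K'].tolist(),-w['R'].T@w['t'],w['R'].tolist())
E
```

```text
stone [471. 172.  28.]
short [468. 318.  28.]
pod [405. 233.  45.]
timer [566. 229.  47.]
bedL [489.  50.  26.]
bedR [ 485. -219.   26.]
knob [ 487. -158.  179.]
jar [603.  96.  86.]
tin [ 524. -344.   58.]
((173.3000030517578, 278.8999938964844), (20.081829071044922, 46.103363037109375), 8.130102157592773) [[420.0, 351.0, 28.0], [528.0, 334.0, 28.0], [517.0, 287.0, 28.0], [410.0, 305.0, 28.0]]
((235.70901489257812, 273.2992248535156), (70.43680572509766, 20.370542526245117), 84.80557250976562) [[556.0, 200.0, 28.0], [556.0, 152.0, 28.0], [388.0, 145.0, 28.0], [387.0, 193.0, 28.0]]
[[430.08070641954765, 0.0, 317.75757531076044], [0.0, 430.08070641954765, 240.4178662681243], [0.0, 0.0, 1.0]] [156.80910208 506.52887165 373.43189208] [[0.4322247918822388, 0.9017645327171186, -0.0015674233098767812], [0.8587202103426999, -0.41106135725719606, 0.305987190775793], [0.27528408895420237, -0.13360122792605145, -0.9520343388057524]]
```

```bash
python3 inch.py '[{"sx": -32, "sy": -18, "jaw": 85}, {"sx": -32, "sy": -18, "jaw": 85}, {"sx": -32, "sy": -18, "jaw": 85}, {"sx": -32, "sy": -18, "jaw": 85}, {"sx": -32, "sy": -18, "jaw": 85}, {"sx": -32, "sy": -18, "jaw": 85}, {"sx": -32, "sy": -18, "jaw": 85}, {"sx": -32, "sy": -18, "jaw": 85}, {"sx": -32, "sy": -18, "jaw": 85}, {"sx": -32, "sy": -18, "jaw": 85}]' && python3 inch.py '[{"wz": -0.16, "jaw": 85}, {"wz": -0.16, "jaw": 85}, {"wz": -0.16, "jaw": 85}, {"jaw": 85}]'
python3 - <<'E'
from h import *
o=env.get_obs();print(o['q']);
np.savez('pics/w1.npz',**cal('wrist'));im=env.camera('wrist');cv2.imwrite('pics/w1.png',im[:,:,::-1])
E
```

```text
time_s: 1.35
ee_pos: [438.1, 171.7, 231.1]
tcp_rot: [0.222, 0.975, -0.0, -0.0]
wrist_force: [1.0, -0.1, -0.1]
grip_width: 84.7
finger_force: 0.0
time_s: 1.85
ee_pos: [437.5, 172.7, 231.0]
tcp_rot: [-0.016, 1.0, -0.0, -0.0]
wrist_force: [0.0, -1.0, -0.7]
grip_width: 85.3
finger_force: 0.0
[ 3.76014599e-01  1.45217885e-01 -1.33137982e-01  1.29306866e+00
 -6.46370579e-05  3.44047080e-01]
```

View pics/w1.png

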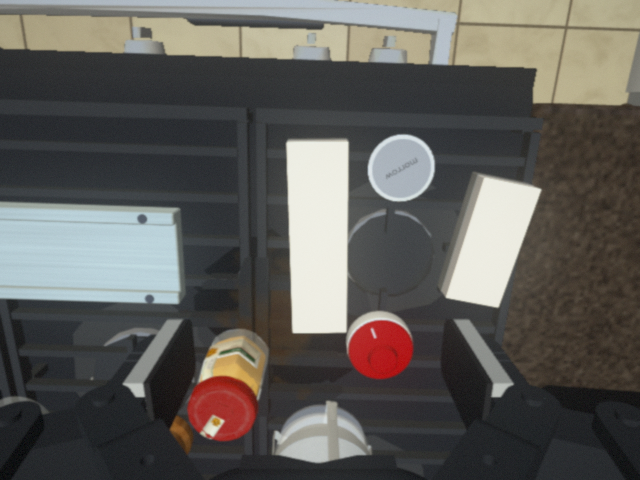

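Wrist view: long stone's top face spans about (288..348, 140..332), with the pod at (401,168), the timer at (379,345) and the bed's open end at column 182. I'll take a second wrist view shifted toward the gauge.

```bash
python3 inch.py '[{"sy": -30, "jaw": 85}, {"sy": -30, "jaw": 85}, {"sy": -30, "jaw": 85}, {"sy": -30, "jaw": 85}, {"sy": -30, "jaw": 85}, {"sy": -30, "jaw": 85}, {"jaw": 85}]'
python3 - <<'E'
from h import *
np.savez('pics/w2.npz',**cal('wrist'));im=env.camera('wrist');cv2.imwrite('pics/w2.png',im[:,:,::-1])
E
```

```text
time_s: 2.78
ee_pos: [443.5, -8.4, 231.2]
tcp_rot: [-0.014, 1.0, -0.0, -0.0]
wrist_force: [-0.7, 0.5, 0.1]
grip_width: 85.2
finger_force: 0.0
```

View pics/w2.png

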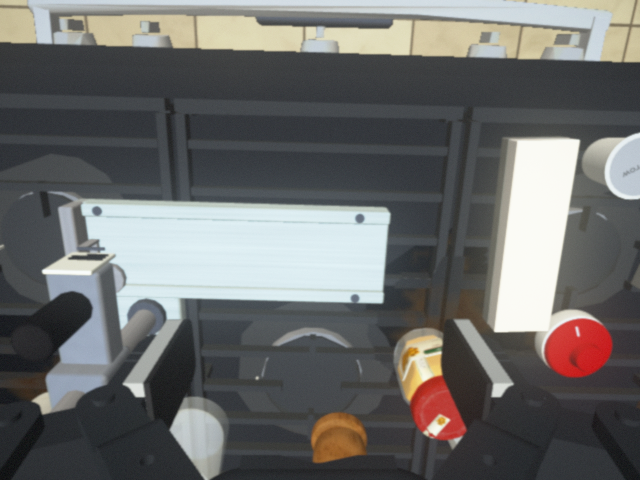

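```bash
python3 - <<'E'
from h import *
for f in ['w1','w2']:
    im=cv2.imread(f'pics/{f}.png')
    r=(275,360) if f=='w1' else (478,590)
    for y in (160,300): print(f,y,im[y,r[0]:r[1]:1].mean(1).astype(int).tolist())
    x=315 if f=='w1' else 535
    print(im[130:150,x].mean(1).astype(int),im[322:342,x].mean(1).astype(int))
im=cv2.imread('pics/w2.png')
for x in (150,250,350): print('bed',x,im[195:235,x].mean(1).astype(int).tolist(),im[282:312,x].mean(1).astype(int).tolist())
for y in(212,255,297): print(im[y,370:400].mean(1).astype(int))
E
python3 -c "
import cv2;im=cv2.imread('pics/w2.png')[180:400,0:240];cv2.imwrite('pics/w2c.png',cv2.resize(im,None,fx=2.7,fy=2.7,interpolation=2))"
```

```text
w1 160 [62, 62, 62, 60, 61, 67, 63, 64, 64, 63, 70, 119, 197, 228, 233, 233, 234, 234, 234, 233, 234, 234, 234, 234, 234, 235, 234, 234, 233, 235, 233, 234, 233, 234, 234, 234, 234, 234, 233, 233, 234, 234, 234, 234, 234, 234, 233, 234, 234, 233, 235, 233, 233, 233, 233, 233, 234, 234, 233, 234, 234, 233, 233, 233, 233, 234, 233, 234, 234, 234, 234, 231, 215, 150, 94, 76, 74, 76, 74, 76, 74, 78, 76, 74, 74]
w1 300 [58, 60, 62, 64, 60, 64, 60, 63, 63, 64, 65, 66, 64, 63, 65, 97, 162, 217, 231, 234, 234, 234, 234, 233, 233, 233, 233, 234, 233, 234, 234, 235, 234, 234, 234, 233, 234, 234, 234, 233, 235, 235, 234, 234, 234, 233, 234, 234, 234, 235, 233, 234, 234, 234, 234, 234, 233, 233, 234, 234, 234, 233, 234, 233, 234, 233, 234, 234, 234, 233, 228, 192, 128, 89, 77, 77, 80, 78, 77, 77, 73, 75, 76, 76, 74]
[ 62  65  63  61  60  65  63  73  92 128 167 202 230 233 232 233 233 234
 234 233] [233 233 233 233 234 234 233 233 233 231 213 129  66  56  56  53  54  54
  52  53]
w2 160 [65, 65, 65, 67, 66, 67, 67, 67, 70, 69, 68, 70, 68, 70, 73, 71, 71, 73, 73, 74, 76, 82, 93, 96, 97, 100, 99, 1
[... 1821 characters left out ...]
85, 84, 84, 83, 79, 74, 72, 75, 73, 75, 97, 144, 186, 196, 197, 198, 215, 227, 230, 230, 229, 229, 230, 230, 231, 229, 230, 221, 212, 224, 231, 232, 232, 232, 232, 232, 231, 231, 232, 231] [232, 233, 232, 233, 230, 232, 230, 218, 205, 212, 225, 230, 228, 220, 205, 191, 190, 194, 206, 207, 160, 101, 79, 75, 75, 74, 76, 79, 83, 81]
[219 219 218 216 219 217 217 216 215 214 215 213 213 212 214 214 212 210
 193 151 104  74  66  68  69  65  67  65  67  65]
[234 234 235 234 233 235 234 233 232 233 234 234 234 231 217 174 116  82
  76  74  73  75  75  74  73  72  74  71  70  68]
[229 229 229 229 229 229 228 229 228 230 229 226 204 150  90  60  55  56
  57  58  56  55  54  54  56  57  54  56  54  50]
```

View pics/w2c.png

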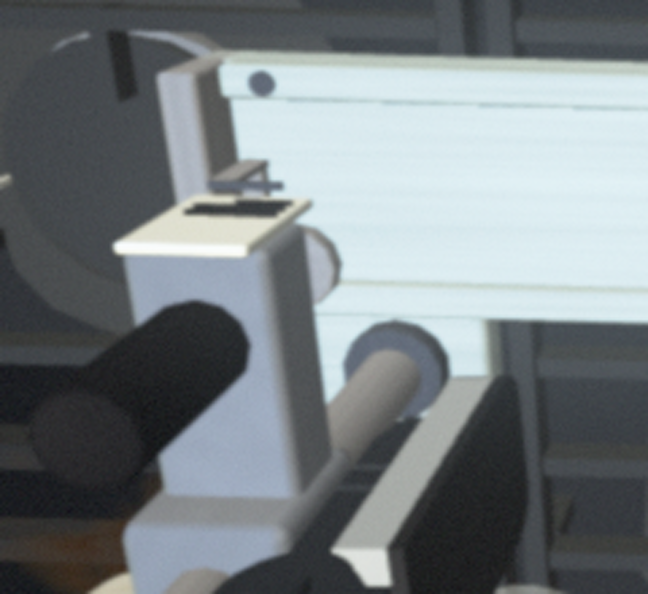

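The pointer and scale face the robot: pointer near crop (240,180), scale plate near (215,220), knob top near (85,440). Next step is triangulating the stone and bed corners.

```bash
cat > m.py <<'E'
from h import *
w1=dict(np.load('pics/w1.npz'));w2=dict(np.load('pics/w2.npz'));
g=[cv2.imread(f'pics/{f}.png').mean(2) for f in('w1','w2')]
def cross(v,t,last=False):
    s=np.where((v[:-1]-t)*(v[1:]-t)<0)[0];i=s[-1 if last else 0];return i+(t-v[i])/(v[i+1]-v[i])
def line(p): p=np.array(p);return np.append(p[0],1),np.append(p[1],1)
def isec(a,b):
    l=np.cross(np.cross(*line(a)),np.cross(*line(b)));return l[:2]/l[2]
def hx(i,y,a,b,t): return (a+cross(g[i][y,a:b],t),y)
def vx(i,x,a,b,t): return (x,a+cross(g[i][a:b,x],t))
S=[]
for i,(L,R,xs,t,tl) in enumerate([((278,300),(335,355),(300,338),155,155),((490,520),(540,590),(505,540),175,195)]):
    l=[hx(i,y,*L,tl) for y in(170,300)];r=[hx(i,y,*R,t) for y in(170,300)]
    f=[vx(i,x,315,345,t) for x in xs]; n=[vx(i,x if i==0 else x+20,128,150,t+40) for x in xs]
    S.append([isec(l,n),isec(r,n),isec(r,f),isec(l,f)])
P=[]
for a,b in zip(*S):
    X,e=tri([ray(w1,a),ray(w2,b)]);P.append(X);print('stone',np.round(a,1),np.round(b,1),np.round(X,1),np.round(e,1))
P=np.array(P);print('sides',[round(np.linalg.norm((P[k]-P[(k+1)%4])[:2]),1) for k in range(4)],'c',P.mean(0).round(1))
B=[]
for i,(xe,xs) in enumerate([((160,200),(60,140)),((370,400),(200,340))]):
    n=[vx(i,x,195,230,206) for x in xs]; f=[vx(i,x,295,312,150) for x in xs]
    e=[hx(i,212,*xe,150),hx(i,297,*xe,150)]
    B.append([isec(n,e),isec(f,e)]);B.append((n,f))
for k in range(2):
    X,e=tri([ray(w1,B[0][k]),ray(w2,B[2][k])]);print('bed corner',np.round(B[0][k],1),np.round(B[2][k],1),np.round(X,1),np.round(e,1),onz(w2,B[2][k],26).round(1))
for k in range(2):
    q=[onz(w2,p,26) for p in B[3][k]];d=q[1]-q[0];print('edge',np.round(q,1).tolist(),'psi',np.arctan2(-d[0],d[1]))
E
python3 m.py
```

```text
stone [285.5 140.9] [516.7 139.7] [389.4 145.   29.3] [0.1 0.1]
stone [348.2 140.8] [579.8 138.2] [387.4 194.1  29.3] [0.3 0.3]
stone [346.3 332.1] [547.  338.8] [560.9 201.6  28.6] [3.6 3.6]
stone [292.  332.8] [493.6 329.7] [557.5 152.5  29.6] [0.9 0.9]
sides [np.float64(49.1), np.float64(173.6), np.float64(49.2), np.float64(168.2)] c [473.8 173.3  29.2]Traceback (most recent call last):
  File "m.py", line 22, in <module>
    n=[vx(i,x,195,230,206) for x in xs]; f=[vx(i,x,295,312,150) for x in xs]
       ~~^^^^^^^^^^^^^^^^^
  File "m.py", line 10, in vx
    def vx(i,x,a,b,t): return (x,a+cross(g[i][a:b,x],t))
                                   ~~~~~^^^^^^^^^^^^^^^
  File "m.py", line 5, in cross
    s=np.where((v[:-1]-t)*(v[1:]-t)<0)[0];i=s[-1 if last else 0];return i+(t-v[i])/(v[i+1]-v[i])
                                            ~^^^^^^^^^^^^^^^^^^^
IndexError: index 0 is out of bounds for axis 0 with size 0
```

```bash
sed -i 's/n=\[vx(i,x,195,230,206)/n=[vx(i,x,195,230,(192,206)[i])/' m.py; python3 m.py | tail -4; python3 -c "
from m import g
print(g[0][195:225,100].astype(int),g[0][290:312,100].astype(int),g[0][212,165:190].astype(int))" | tail -6
```

```text
bed corner [173.7 231.3] [389.1 211.4] [458.5  51.4  27.2] [8. 8.] [450.6  50.3  26. ]
bed corner [178.3 303.5] [382.6 303.1] [534.1  50.8  26.9] [0.1 0.1] [534.7  51.   26. ]
edge [[450.6, -106.7, 26.0], [450.6, 9.4, 26.0]] psi -0.0005166650848361662
edge [[534.4, -111.4, 26.0], [534.6, 13.0, 26.0]] psi -0.0017401808030880568
edge [[450.6, -106.7, 26.0], [450.6, 9.4, 26.0]] psi -0.0005166650848361662
edge [[534.4, -111.4, 26.0], [534.6, 13.0, 26.0]] psi -0.0017401808030880568
[ 71  68  69  64  61  59  58  58  61  85 125 155 164 164 168 178 194 201
 205 202 200 200 199 204 202 205 197 178 181 196] [182 195 202 204 205 204 202 203 206 206 191 141  85  62  59  56  59  59
  58  58  61  61] [171 171 170 169 170 169 168 157 143 127 116 106  95  92  86  73  61  57
  54  53  58  55  53  53  53]
```

Stone: top z ≈ 29, centre (472.5, 173), heading 0.045. Bed: width 84 mm (matches), rail tops z ≈ 26.9, origin ≈ (492.6, -84.2), aligned with the world axes. I'll grasp the stone 38 mm towards +x from its centre.

```bash
python3 inch.py '[{"sx": -12, "sy": 30, "jaw": 85}, {"sx": -12, "sy": 30, "jaw": 85}, {"sx": -12, "sy": 30, "jaw": 85}, {"sx": -12, "sy": 30, "jaw": 85}, {"sx": -12, "sy": 30, "jaw": 85}, {"sx": -12, "sy": 31, "wz": -0.017, "jaw": 85}, {"sz": 36, "jaw": 85}, {"sz": 36, "jaw": 85}, {"sz": 36, "jaw": 85}, {"sz": 36, "jaw": 85}, {"jaw": 85}]'
python3 -c "
from h import *
o=env.get_obs();print(o['ee_pos'],o['tcp_rot'],env.get_obs()['q'])"
```

```text
time_s: 4.2
ee_pos: [507.3, 176.5, 85.1]
tcp_rot: [-0.025, 1.0, -0.001, -0.003]
wrist_force: [0.1, -0.9, -0.6]
grip_width: 85.0
finger_force: 0.0
[507.32243123 176.46784521  85.13048838] [-2.48529038e-02  9.99687637e-01 -7.51767963e-04 -2.52926095e-03] [ 3.34687621e-01  3.52301538e-01 -2.43428310e-01  9.80342570e-01
  1.10391670e-04  2.84976231e-01]
```

```bash
python3 inch.py '[{"sx": -2, "sy": -1.5, "sz": 20, "jaw": 85}, {"sz": 20, "jaw": 85}, {"sz": 20, "jaw": 85}, {"sz": 18, "jaw": 85}, {"jaw": 85}, {"jaw": 40}, {"jaw": 40}, {"jaw": 40}, {"jaw": 40}, {"jaw": 40}, {"jaw": 40}]' 60
```

```text
time_s: 5.58
ee_pos: [512.5, 175.3, 10.8]
tcp_rot: [-0.025, 1.0, 0.001, 0.001]
wrist_force: [-1.3, 2.3, 8.5]
grip_width: 48.1
finger_force: 61.4
```

```bash
python3 inch.py '[{"sz": -20, "jaw": 40}, {"sz": -25, "jaw": 40}, {"sz": -25, "jaw": 40}, {"sz": -20, "jaw": 40}, {"jaw": 40}, {"jaw": 40}]' 100
python3 - <<'E'
from h import *
a=env.camera('wrist');b=env.camera('side')
cv2.imwrite('pics/lift.png',np.hstack([cv2.resize(a,(400,300)),cv2.resize(b[120:300,180:420],(400,300))])[:,:,::-1])
E
```

```text
time_s: 6.32
ee_pos: [511.2, 174.6, 98.6]
tcp_rot: [-0.025, 1.0, -0.0, -0.0]
wrist_force: [-0.5, -0.2, -4.6]
grip_width: 46.9
finger_force: 106.1
```

View pics/lift.png

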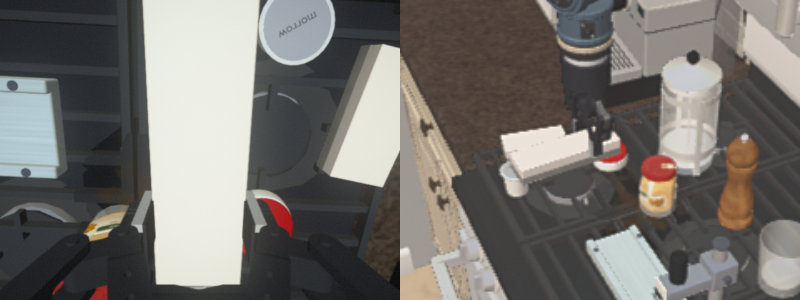

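The stone is held and lifted clear. Now checking its tilt in the hand from its apparent widths.

```bash
cat > tilt.py <<'E'
from h import *
c=cal('wrist');im=env.camera('wrist');g=im.astype(float).mean(2);o=env.get_obs();T=Ro.from_quat(o['tcp_rot'])
for y in (15,60,150,240,300):
    r=g[y];m=230*.93;hi=np.median(r[280:360]);t=hi*.8
    a=300
    while r[a]>t:a-=1
    b=300
    while r[b]>t:b+=1
    a+= (t-r[a])/(r[a+1]-r[a]); b-= (t-r[b])/(r[b-1]-r[b])
    Z=50*c['K'][0,0]/(b-a)
    p=np.linalg.inv(c['K'])@[(a+b)/2,y,1]*Z;W=c['R'].T@(p-c['t'])
    print(y,round(a,1),round(b,1),'world',W.round(1),'tool',T.inv().apply(W-o['ee_pos']).round(1))
E
python3 tilt.py
```

```text
15 229.0 413.3 world [410.9 169.8 111.3] tool [100.3   0.3 -12.9]
60 231.0 410.3 world [422.2 170.3 111.5] tool [ 88.9   0.1 -13.1]
150 235.0 404.1 world [446.8 171.2 111.8] tool [ 64.3  -0.1 -13.4]
240 239.7 398.0 world [474.8 172.5 111.7] tool [ 36.3  -0.3 -13.3]
300 242.3 393.8 world [495.5 173.3 111.8] tool [ 15.6  -0.6 -13.5]
```

Level in hand to within 0.006 rad. Now raising and turning by a quarter turn.

```bash
python3 inch.py '[{"sz": -25, "jaw": 40}, {"wz": -0.153, "jaw": 40}, {"wz": -0.153, "jaw": 40}, {"wz": -0.153, "jaw": 40}, {"wz": -0.153, "jaw": 40}, {"wz": -0.153, "jaw": 40}, {"wz": -0.153, "jaw": 40}, {"wz": -0.153, "jaw": 40}, {"wz": -0.153, "jaw": 40}, {"wz": -0.151, "jaw": 40}, {"jaw": 40}]'; python3 tilt.py
```

```text
time_s: 7.85
ee_pos: [511.3, 174.7, 123.6]
tcp_rot: [-0.653, 0.757, 0.0, -0.001]
wrist_force: [-0.3, 0.8, -3.4]
grip_width: 46.6
finger_force: 106.0
15 229.7 414.1 world [496.1  74.6 136.6] tool [101.3   0.3 -12.9]
60 231.8 411.0 world [497.8  85.8 136.7] tool [ 90.    0.2 -13. ]
150 235.9 404.6 world [501.7 110.2 136.8] tool [ 65.3  -0.1 -13. ]
240 240.3 398.6 world [506.  137.8 136.9] tool [ 37.4  -0.2 -13.2]
300 216.3 394.5 world [511.6 148.5 156.5] tool [ 25.9  -4.2 -32.7]
```

```bash
python3 inch.py '[{"wz": -0.155, "jaw": 40}, {"sx": 29, "sy": 3, "jaw": 40}, {"sx": 29, "sy": 3, "jaw": 40}, {"sx": 29, "sy": 3, "jaw": 40}, {"sx": 29, "sy": 3, "jaw": 40}, {"sx": 29, "sy": 3, "jaw": 40}, {"sx": 29, "sy": 3, "jaw": 40}, {"jaw": 40}]'; python3 tilt.py; python3 -c "
from h import *;print(env.get_obs()['ee_pos'])"
```

```text
time_s: 8.9
ee_pos: [494.9, -0.8, 124.1]
tcp_rot: [0.708, -0.706, -0.0, 0.0]
wrist_force: [-0.3, -0.6, -3.7]
grip_width: 46.5
finger_force: 106.0
15 229.8 414.4 world [ 494.7 -102.2  137.3] tool [102.2   0.9 -13.2]
60 231.8 411.1 world [494.8 -90.9 137.3] tool [ 91.    0.8 -13.1]
150 236.0 404.7 world [494.9 -66.2 137.3] tool [ 66.3   0.5 -13.1]
240 240.3 398.6 world [495.1 -38.2 137.4] tool [ 38.3   0.2 -13.2]
300 243.0 394.6 world [495.2 -17.5 137.6] tool [ 17.6  -0.  -13.5]
[4.95070578e+02 7.24628440e-02 1.24152884e+02]
```

```bash
python3 inch.py '[{"sy": 2.3, "sz": 22, "jaw": 40}, {"sz": 22, "jaw": 40}, {"sz": 22, "jaw": 40}, {"jaw": 40}, {"jaw": 40}]'; python3 - <<'E'
from h import *
c=cal('wrist');np.savez('pics/w3.npz',**c);im=env.camera('wrist');cv2.imwrite('pics/w3.png',im[:,:,::-1])
g=im.astype(float).mean(2)
for y in (40,80,120): print(y,g[y,100:250:2].astype(int).tolist(),g[y,390:560:2].astype(int).tolist())
E
```

```text
time_s: 9.57
ee_pos: [493.4, 1.1, 58.9]
tcp_rot: [0.71, -0.704, 0.0, -0.0]
wrist_force: [0.3, -0.4, -3.6]
grip_width: 46.8
finger_force: 105.9
40 [41, 38, 41, 41, 39, 38, 43, 43, 41, 40, 41, 40, 40, 41, 39, 43, 39, 43, 41, 38, 40, 43, 48, 57, 56, 57, 56, 57, 57, 55, 57, 45, 42, 44, 44, 45, 44, 46, 46, 47, 51, 49, 50, 51, 51, 56, 57, 56, 57, 55, 56, 60, 60, 61, 63, 66, 123, 166, 190, 194, 193, 190, 189, 189, 186, 173, 218, 229, 229, 229, 230, 229, 230, 230, 230] [231, 231, 231, 229, 230, 230, 229, 230, 230, 230, 229, 223, 194, 196, 192, 190, 191, 195, 196, 197, 194, 189, 145, 79, 74, 71, 72, 69, 61, 59, 58, 56, 53, 55, 52, 52, 49, 50, 51, 47, 49, 51, 48, 48, 48, 45, 47, 43, 43, 43, 41, 43, 45, 43, 44, 44, 41, 42, 39, 40, 40, 35, 25, 27, 28, 22, 34, 54, 57, 52, 54, 55, 56, 55, 56, 45, 42, 40, 43, 40, 35, 44, 41, 39, 43]
80 [53, 53, 47, 48, 44, 42, 45, 46, 40, 46, 45, 42, 45, 44, 41, 42, 45, 46, 40, 44, 44, 40, 44, 44, 48, 58, 59, 57, 60, 58, 57, 59, 54, 48, 45, 46, 46, 49, 48, 50, 52, 51, 51, 52, 52, 54, 51, 57, 55, 59, 57, 61, 59, 62, 58, 63, 65, 106, 166, 192, 197, 198, 195, 194, 194
[... 395 characters left out ...]
1, 44, 40, 38, 40]
120 [63, 63, 60, 60, 66, 64, 63, 62, 64, 63, 61, 62, 62, 62, 63, 64, 63, 61, 60, 61, 63, 62, 62, 62, 63, 65, 62, 61, 59, 60, 60, 58, 63, 60, 57, 47, 49, 48, 51, 53, 50, 50, 53, 52, 53, 53, 54, 56, 57, 57, 60, 60, 61, 61, 60, 63, 64, 66, 93, 165, 196, 202, 202, 202, 196, 199, 193, 179, 225, 233, 232, 233, 234, 233, 233] [234, 233, 234, 233, 233, 234, 232, 233, 227, 206, 204, 203, 199, 198, 201, 201, 205, 201, 190, 115, 80, 75, 77, 77, 67, 63, 63, 61, 64, 60, 58, 57, 56, 55, 57, 53, 55, 54, 53, 52, 50, 48, 48, 46, 50, 42, 44, 48, 47, 46, 47, 43, 47, 45, 45, 42, 35, 29, 26, 25, 28, 46, 61, 55, 58, 57, 55, 60, 56, 46, 43, 41, 43, 41, 44, 40, 40, 45, 43, 41, 42, 43, 42, 41, 43]
```

View pics/w3.png

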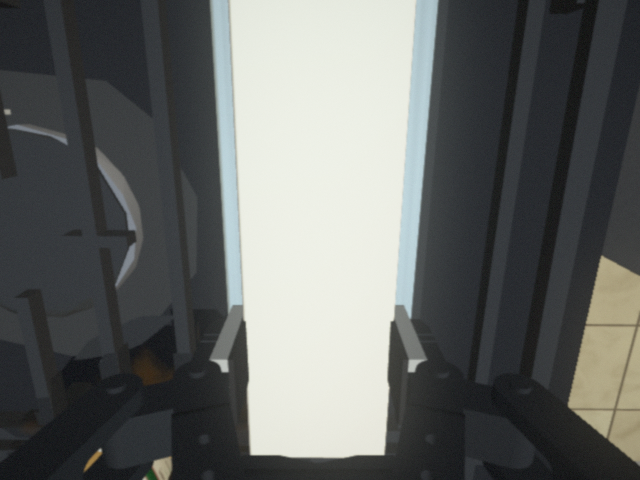

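The stone is over the channel: stone edges at columns 231/411 in row 80, with rail strips visible on both sides (outer edges 215 and 431). Quick numeric check of centring.

```bash
python3 - <<'E'
from h import *
c=dict(np.load('pics/w3.npz'))
for y,rl,sl,sr,rr in [(40,213,231.5,413,434.5),(80,215.2,233,410.5,431),(120,217.2,235,407.5,427.5)]:
    print([onz(c,(u,y),z)[:2].round(1).tolist() for u,z in((rl,26),(sl,72),(sr,72),(rr,26))])
E
```

```text
[[534.1, -99.6], [518.7, -93.8], [468.7, -94.3], [451.5, -100.3]]
[[534.2, -85.6], [518.8, -83.5], [468.6, -84.0], [451.5, -86.3]]
[[534.3, -70.8], [518.7, -72.6], [468.7, -73.1], [451.6, -71.5]]
```

```bash
python3 inch.py '[{"sy": 0.8, "sz": 8, "jaw": 40}, {"sz": 8, "jaw": 40}, {"sz": 2, "jaw": 40}, {"jaw": 40}]';python3 inch.py '[{"sz": 2, "jaw": 40}, {"jaw": 40}]'; python3 inch.py '[{"sz": 2, "jaw": 40}, {"jaw": 40}]'
```

```text
time_s: 10.12
ee_pos: [492.0, 0.6, 40.1]
tcp_rot: [0.71, -0.704, -0.0, 0.0]
wrist_force: [-0.1, 0.1, -4.1]
grip_width: 46.2
finger_force: 106.0
time_s: 10.38
ee_pos: [492.2, 0.6, 38.3]
tcp_rot: [0.71, -0.704, 0.0, 0.0]
wrist_force: [0.8, 0.2, -4.0]
grip_width: 46.6
finger_force: 106.0
time_s: 10.62
ee_pos: [492.1, 0.6, 36.2]
tcp_rot: [0.71, -0.704, -0.0, 0.0]
wrist_force: [0.7, 0.3, -3.3]
grip_width: 46.7
finger_force: 106.0
```

```bash
python3 inch.py '[{"sz": 1.5, "jaw": 40}, {"jaw": 40}]';python3 inch.py '[{"sz": 1.5, "jaw": 40}, {"jaw": 40}]'
```

```text
time_s: 10.88
ee_pos: [492.1, 0.6, 34.7]
tcp_rot: [0.71, -0.704, -0.0, 0.0]
wrist_force: [0.3, 0.8, -3.7]
grip_width: 46.7
finger_force: 106.0
time_s: 11.12
ee_pos: [492.1, 0.6, 33.2]
tcp_rot: [0.71, -0.704, -0.0, 0.0]
wrist_force: [0.6, -0.4, -3.7]
grip_width: 46.4
finger_force: 106.0
```

```bash
python3 inch.py '[{"sz": 1.5, "jaw": 40}, {"jaw": 40}]';python3 inch.py '[{"sz": 1.2, "jaw": 40}, {"jaw": 40}]'
```

```text
time_s: 11.38
ee_pos: [492.1, 0.6, 31.7]
tcp_rot: [0.71, -0.704, -0.0, 0.0]
wrist_force: [-0.9, 1.2, -3.9]
grip_width: 46.8
finger_force: 106.0
time_s: 11.62
ee_pos: [492.2, 0.6, 31.1]
tcp_rot: [0.71, -0.704, 0.0, -0.0]
wrist_force: [-1.6, -0.5, 5.4]
grip_width: 47.0
finger_force: 107.1
```

Contact with the channel floor. Sliding towards the stop.

```bash
python3 inch.py '[{"sx": 12, "sz": -0.3, "jaw": 40}, {"sx": 12, "jaw": 40}, {"sx": 12, "jaw": 40}, {"sx": 12, "jaw": 40}, {"sx": 12, "jaw": 40}, {"sx": 12, "jaw": 40}, {"sx": 4, "jaw": 40}, {"jaw": 40}]';python3 inch.py '[{"sx": 3, "jaw": 40}, {"jaw": 40}]'
```

```text
time_s: 12.62
ee_pos: [493.0, -76.6, 31.1]
tcp_rot: [0.71, -0.704, 0.0, 0.0]
wrist_force: [0.3, 0.3, 4.8]
grip_width: 46.7
finger_force: 107.2
time_s: 12.88
ee_pos: [493.1, -79.1, 31.1]
tcp_rot: [0.71, -0.704, 0.0, -0.0]
wrist_force: [-0.3, 1.7, 5.9]
grip_width: 46.3
finger_force: 107.2
```

```bash
for i in 1 2 3 4 ; do python3 inch.py '[{"sx": 1.5, "jaw": 40}, {"jaw": 40}]' | grep -E "ee_pos|wrist"; done
```

```text
ee_pos: [493.0, -80.4, 31.1]
wrist_force: [0.6, 3.3, 5.5]
ee_pos: [493.1, -81.2, 31.1]
wrist_force: [-0.9, 7.4, 6.7]
ee_pos: [493.1, -81.3, 31.1]
wrist_force: [0.3, 16.9, 6.5]
ee_pos: [493.0, -81.4, 31.1]
wrist_force: [0.6, 23.6, 8.4]
```

```bash
python3 inch.py '[{"sx": -3, "jaw": 40}, {"jaw": 75}, {"jaw": 75}, {"jaw": 75}, {"jaw": 75}, {"sx": -10, "sz": -10, "jaw": 75}, {"sx": -20, "sz": -20, "jaw": 75}, {"sx": -30, "sz": -30, "jaw": 75}, {"sx": -40, "sz": -40, "jaw": 75}, {"sx": -40, "sz": -40, "jaw": 75}, {"jaw": 75}]'
python3 - <<'E'
from h import *
c=cal('wrist');np.savez('pics/w4.npz',**c);im=env.camera('wrist');cv2.imwrite('pics/w4.png',im[:,:,::-1])
E
```

```text
time_s: 15.25
ee_pos: [493.2, 61.5, 174.6]
tcp_rot: [0.712, -0.703, 0.002, -0.003]
wrist_force: [0.5, -0.3, -0.0]
grip_width: 75.0
finger_force: 0.0
```

View pics/w4.png

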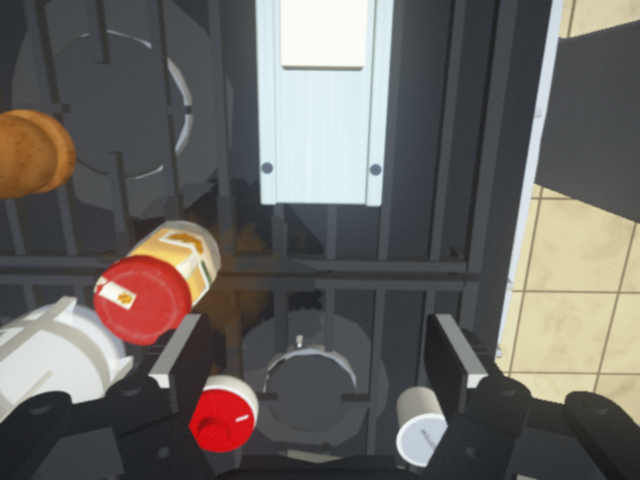

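Stone lies in the channel: its near end is at about row 66, columns 281–365; the bed's open end is at row 205.

```bash
python3 - <<'E'
from h import *
c=dict(np.load('pics/w4.npz'));g=cv2.imread('pics/w4.png').mean(2)
print(g[58:80,320].astype(int),g[196:212,320].astype(int),g[40,255:295].astype(int),g[40,355:395].astype(int))
for r in(64,66,68): print(r,onz(c,(283,r),49).round(1),onz(c,(364,r),49).round(1))
for r in (202,204): print(onz(c,(262,r),26).round(1),onz(c,(380,r),26).round(1),onz(c,(320,r),20).round(1))
for s,r in((282,40),(283,64)): print(onz(c,(s,r),49).round(1),onz(c,(364.5,r),49).round(1))
E
```

```text
[251 251 251 251 251 250 246 224 174 144 136 139 178 223 234 235 237 236
 235 236 236 236] [235 236 235 236 234 228 201 151  99  80  80  81  79  80  76  78] [100 144 190 218 229 233 233 232 231 230 230 230 231 234 233 233 231 228
 218 217 226 230 232 231 222 224 240 248 250 250 250 250 250 250 250 251
 250 250 251 250] [251 251 250 251 250 250 250 250 250 249 245 238 235 233 233 234 231 209
 175 182 208 226 233 235 233 233 232 231 231 231 233 232 233 232 229 206
 151 109  98  96]
64 [516.1 -38.2  49. ] [469.2 -38.8  49. ]
66 [516.1 -37.1  49. ] [469.1 -37.7  49. ]
68 [516.1 -36.   49. ] [469.1 -36.6  49. ]
[533.5  48.8  26. ] [452.   47.6  26. ] [493.4  49.6  20. ]
[533.6  50.2  26. ] [451.9  49.1  26. ] [493.4  51.   20. ]
[516.5 -50.9  49. ] [469.5 -51.5  49. ]
[516.1 -38.2  49. ] [468.9 -38.8  49. ]
```

Stone end to bed end measures 87.7 mm (expected 88), so it is against the stop, and it's centred. Now to the knob: raise, turn back, and triangulate the knob.

```bash
python3 inch.py '[{"sz": -35, "jaw": 75}, {"sz": -35, "jaw": 75}, {"wz": 0.157, "jaw": 75}, {"wz": 0.157, "jaw": 75}, {"wz": 0.157, "jaw": 75}, {"wz": 0.157, "jaw": 75}, {"wz": 0.157, "jaw": 75}, {"wz": 0.157, "jaw": 75}, {"wz": 0.157, "jaw": 75}, {"wz": 0.157, "jaw": 75}, {"wz": 0.157, "jaw": 75}, {"wz": 0.157, "jaw": 75}]'
python3 inch.py '[{"sy": -28, "jaw": 75}, {"sy": -28, "jaw": 75}, {"sy": -28, "jaw": 75}, {"sy": -28, "jaw": 75}, {"sy": -28, "jaw": 75}, {"jaw": 75}]'
python3 - <<'E'
from h import *
np.savez('pics/w5.npz',**cal('wrist'));im=env.camera('wrist');t=env.camera('top');s=env.camera('side');
for n,i in(('w5',im),('top5',t),('side5',s)):cv2.imwrite(f'pics/{n}.png',i[:,:,::-1])
o=np.hstack([cv2.resize(im[220:480,0:350][:,:,::-1],(400,297)),cv2.resize(s[240:360,280:440][:,:,::-1],(396,297))]);cv2.imwrite('pics/c5.png',o)
c=cal('wrist');print(proj(c,(492.7,-162,179)))
E
```

```text
time_s: 16.8
ee_pos: [490.9, 57.9, 239.9]
tcp_rot: [-0.002, 1.0, -0.0, -0.001]
wrist_force: [-0.8, -0.5, -0.2]
grip_width: 75.1
finger_force: 0.0
time_s: 17.55
ee_pos: [492.2, -83.2, 240.0]
tcp_rot: [-0.003, 1.0, -0.0, -0.001]
wrist_force: [0.3, 0.3, -0.9]
grip_width: 74.7
finger_force: 0.0
[159.60299861 261.97122959]
```

View pics/c5.png

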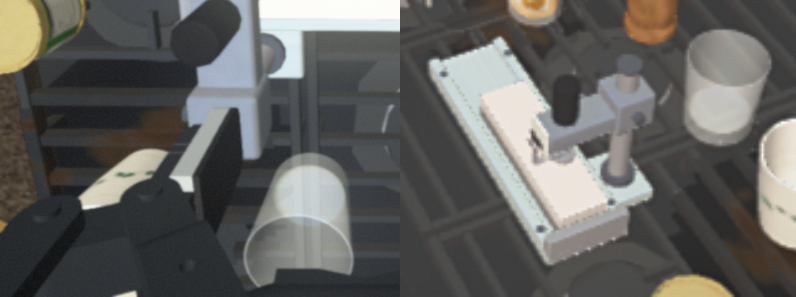

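```bash
python3 - <<'E'
from h import *
w2=dict(np.load('pics/w2.npz'));w5=dict(np.load('pics/w5.npz'))
a,b,s=(31.5,343),(169,257),(347,273)
print(tri([ray(w2,a),ray(w5,b)]),tri([ray(w5,b),ray(cal('side'),s)]))
g=cv2.imread('pics/w5.png').mean(2).astype(int);
cv2.imwrite('pics/k5.png',cv2.resize(np.clip(cv2.imread('pics/w5.png')[215:305,130:250].astype(int)*3,0,255).astype(np.uint8),None,fx=6,fy=6,interpolation=2))
g2=np.clip(cv2.imread('pics/w2.png')[280:380,0:120].astype(int)*3,0,255).astype(np.uint8)
k=cv2.imread('pics/k5.png');cv2.imwrite('pics/k5.png',np.hstack([cv2.resize(k,(400,300)),cv2.resize(g2,(360,300),interpolation=2)]))
E
```

```text
(array([ 492.24780205, -161.20483283,  171.80671164]), [np.float64(0.4614248130740619), np.float64(0.46142481307412814)]) (array([ 493.55269761, -162.16140651,  170.66470796]), [np.float64(1.2102169067561273), np.float64(1.2102169067561104)])
```

View pics/k5.png

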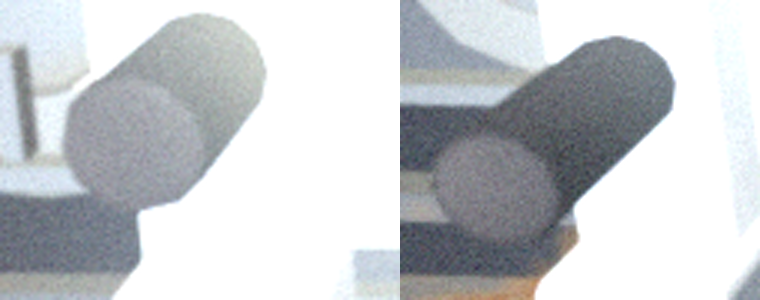

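Knob top triangulates to (492.5, -161.5, 172): position matches the bed, and the slide starts a little lowered. Moving over the knob and gripping it.

```bash
python3 inch.py '[{"sy": -26, "jaw": 75}, {"sy": -26, "jaw": 75}, {"sy": -26, "jaw": 75}, {"sz": 25, "jaw": 75}, {"jaw": 75}]'; python3 - <<'E'
from h import *
o=env.get_obs();print(o['ee_pos'])
w2=dict(np.load('pics/w2.npz'));n=np.cross([557.5-389.4,7.5,0],[0,0,1.]);p0=np.array([389.4,145,29])
for y,us in((160,(498.7,505.2,514.3)),(300,(483.5,489.5,497.4))):
    for u in us:
        q,d=ray(w2,(u,y));X=q+d*(n@(p0-q))/(n@d);print(y,u,X.round(1))
E
```

```text
time_s: 18.32
ee_pos: [492.8, -158.5, 214.5]
tcp_rot: [-0.005, 1.0, 0.001, -0.002]
wrist_force: [-0.2, 0.9, 0.4]
grip_width: 75.1
finger_force: 0.0
[ 492.785573   -158.49441844  214.47535083]
160 498.7 [409.  145.9  -0.6]
160 505.2 [407.4 145.8  12.5]
160 514.3 [405.2 145.7  29.4]
300 483.5 [541.4 151.8  -0. ]
300 489.5 [534.9 151.5  13.3]
300 497.4 [527.2 151.1  29.5]
```

```bash
python3 inch.py '[{"sy": -2.8, "sz": 23, "jaw": 75}, {"sz": 23, "jaw": 75}, {"sz": 23, "jaw": 75}, {"jaw": 75}, {"jaw": 15}, {"jaw": 15}, {"jaw": 15}, {"jaw": 15}, {"jaw": 15}, {"jaw": 15}, {"jaw": 15}, {"jaw": 15}]' 50
cat > f.py <<'E'
from h import *
F=[];Z=[]
for i in range(6):
    env.camera('wrist');o=env.get_obs();F.append(o['wrist_force']);Z.append(o['ee_pos'][2])
F=np.array(F);print('t',round(o['time_s'],2),'z',round(np.mean(Z),2),'F',F.mean(0).round(2),'sd',F[:,2].std().round(2))
E
python3 f.py
```

```text
time_s: 19.82
ee_pos: [494.3, -161.1, 147.8]
tcp_rot: [-0.005, 1.0, 0.001, 0.001]
wrist_force: [0.6, 6.4, 4.3]
grip_width: 22.3
finger_force: 48.8
t 20.12 z 147.77 F [0.59 6.85 4.52] sd 0.39
```

```bash
python3 inch.py '[{"sy": 1, "sz": 4, "jaw": 15}, {"sz": 4, "jaw": 15}, {"sz": 4, "jaw": 15}, {"jaw": 15}]' | grep -E "ee_pos|wrist"; python3 f.py;  python3 inch.py '[{"sz": 4, "jaw": 15}, {"sz": 2, "jaw": 15}, {"jaw": 15}]' | grep -E "ee_pos|wrist"; python3 f.py; python3 inch.py '[{"sz": 2, "jaw": 15}, {"jaw": 15}]' | grep grip; python3 f.py
```

```text
ee_pos: [494.3, -161.0, 135.6]
wrist_force: [0.2, 2.8, 3.3]
t 20.93 z 135.64 F [0.25 3.15 5.44] sd 0.58
ee_pos: [494.3, -161.0, 129.4]
wrist_force: [0.1, 3.6, 4.4]
t 21.6 z 129.41 F [1.29 3.58 5.41] sd 0.45
grip_width: 22.3
t 22.15 z 127.35 F [1.33 3.35 5.38] sd 0.36
```

```bash
for i in 1 2 3 4 5; do python3 inch.py '[{"sz": 2, "jaw": 15}, {"jaw": 15}]' >/dev/null; python3 f.py; done
```

```text
t 22.7 z 125.3 F [1.69 3.72 5.35] sd 0.26
t 23.25 z 123.26 F [1.93 4.03 5.5 ] sd 0.7
t 23.8 z 121.21 F [2.33 4.12 5.64] sd 0.4
t 24.35 z 119.22 F [2.27 4.38 4.99] sd 0.47
t 24.9 z 117.37 F [2.06 4.52 7.  ] sd 0.25
```

```bash
for i in 1 2; do python3 inch.py '[{"sz": 1.5, "jaw": 15}, {"jaw": 15}]' >/dev/null; python3 f.py; done
python3 - <<'E'
from h import *
c=cal('side');print(cal('wrist')['R'].round(2).tolist())
# where would scale be in side view: arm front at about x=475,y=-162,z~75..100
for z in (60,75,90,110): print(proj(c,(470,-162,z)).round(1), proj(cal('wrist'),(470,-162,z)).round(1))
E
```

```text
t 25.45 z 115.98 F [1.68 4.83 7.93] sd 0.33
t 26.0 z 114.54 F [1.14 4.76 8.72] sd 0.38
[[-0.01, 1.0, -0.0], [0.95, 0.01, 0.31], [0.31, 0.0, -0.95]]
[335.  310.6] [317.7 220.1]
[335.2 306.2] [317.6 229. ]
[335.4 301.8] [317.6 239.4]
[335.7 295.8] [317.6 256.1]
```

```bash
python3 inch.py '[{"sz": 1.1, "jaw": 15}, {"jaw": 15}]' >/dev/null; python3 f.py;  python3 inch.py '[{"sz": 1, "jaw": 15}, {"jaw": 15}]' >/dev/null; python3 f.py
python3 - <<'E'
from h import *
im=env.camera('wrist');cv2.imwrite('pics/w6.png',im[:,:,::-1]);g=im.mean(2).astype(int)
print(g[196:262:2,296:342:3])
E
```

```text
t 26.55 z 113.52 F [0.83 5.06 9.42] sd 0.63
t 27.1 z 112.56 F [ 0.43  4.39 10.6 ] sd 0.56
[[204 205 205 207 203 206 206 205 206 206 205 206 207 206 206 206]
 [205 205 207 205 204 205 205 205 205 205 205 205 206 202 204 206]
 [165 177 177 178 175 177 178 177 179 189 188 189 189 188 190 189]
 [121 122 123 135 135 138 136 129 125 126 127 127 127 127 126 129]
 [123 124 125 134 136 138 137 129 125 124 125 126 126 127 126 128]
 [160 158 152 135 135 139 138 149 154 151 150 149 151 149 150 152]
 [188 188 180 137 134 139 139 173 185 185 183 185 183 185 184 185]
 [188 190 175 120 115 121 125 135 142 151 156 155 156 156 155 155]
 [192 191 169 102 103 103 101 102 104 104 101 102 103 101 106 104]
 [231 231 207 111 110 108 106 110 112 109 110 109 111 110 110 109]
 [223 225 216 172 173 172 167 179 197 198 197 195 194 196 197 174]
 [196 180 174 175 173 174 175 111  79  79  78  80  80  82  90  88]
 [195 104  76  76  75  75  74  70  70  69  71  71  70  72  72  71]
 [195  88  69  70  68  69  67  68  69  72  68  70  70  68  70  69]
 [195 114 107 103  91  92  92  90  92  92  93  83  82  83  81  86]
 [197
[... 501 characters left out ...]
 241 240 241 241 241 241 241]
 [231 232 231 231 233 232 231 233 233 235 233 234 235 235 235 236]
 [173 177 179 182 183 180 183 189 190 191 197 199 191 190 189 189]
 [155 156 154 156 155 155 153 154 156 153 154 155 153 152 152 152]
 [159 155 153 156 155 153 155 153 153 154 155 152 154 155 154 153]
 [156 155 155 156 154 154 155 153 155 154 153 152 153 155 154 155]
 [154 156 154 154 154 155 155 155 154 154 154 155 151 158 153 153]
 [157 155 156 154 156 155 155 153 155 153 153 152 152 153 156 154]
 [155 156 155 156 155 155 154 155 152 154 152 154 153 155 154 154]
 [157 154 154 154 155 155 156 154 154 154 155 156 156 156 155 155]
 [154 153 154 153 153 156 153 156 156 152 153 155 154 154 155 153]]
```

```bash
python3 inch.py '[{"sz": -0.7, "jaw": 15}, {"jaw": 15}]' >/dev/null; python3 f.py; python3 inch.py '[{"sz": -0.5, "jaw": 15}, {"jaw": 15}]' >/dev/null; python3 f.py
```

```text
t 27.7 z 112.6 F [3.3  4.09 3.52] sd 0.34
t 28.25 z 112.62 F [ 4.65  3.92 -1.64] sd 0.48
```

```bash
python3 inch.py '[{"jaw": 60}, {"jaw": 60}, {"jaw": 60}, {"jaw": 60}, {"sz": -15, "jaw": 60}, {"sz": -20, "jaw": 60}, {"sz": -20, "jaw": 60}, {"jaw": 60}]'; python3 inch.py '[{"sx": 25, "jaw": 60}, {"sx": 25, "jaw": 60}, {"sx": 25, "jaw": 60}, {"wy": -0.175, "jaw": 60}, {"wy": -0.175, "jaw": 60}, {"wy": -0.175, "jaw": 60}, {"wy": -0.175, "jaw": 60}, {"jaw": 60}]'
python3 - <<'E'
from h import *
c=cal('wrist');np.savez('pics/w7.npz',**c);im=env.camera('wrist');cv2.imwrite('pics/w7.png',im[:,:,::-1])
print(-c['R'].T@c['t'])
for z in (60,75,90): print(proj(c,(470,-162,z)).round(1))
E
```

```text
time_s: 29.25
ee_pos: [495.0, -161.5, 170.2]
tcp_rot: [-0.005, 1.0, -0.001, 0.002]
wrist_force: [0.6, 0.5, -0.6]
grip_width: 60.2
finger_force: 0.0
time_s: 30.25
ee_pos: [414.3, -160.0, 164.3]
tcp_rot: [-0.003, 0.94, 0.003, 0.341]
wrist_force: [0.0, 1.0, 0.4]
grip_width: 60.1
finger_force: 0.0
[ 263.46770405 -161.8487995   223.81896964]
[314.3 194.8]
[314.2 214.8]
[314.2 236.1]
```

```bash
python3 - <<'E'
import cv2,numpy as np
g=cv2.imread('pics/w7.png').mean(2).astype(int)
np.set_printoptions(linewidth=250)
print(' '*4,np.arange(284,346,3))
for r in range(182,252): print(r,g[r,284:346:3])
E
```

```text
[284 287 290 293 296 299 302 305 308 311 314 317 320 323 326 329 332 335 338 341 344]
182 [240 239 239 240 239 239 238 236 236 235 240 239 240 240 239 240 240 239 239 239 240]
183 [239 238 238 238 238 239 235 226 225 225 237 239 239 238 239 238 238 238 237 238 238]
184 [235 234 235 235 235 236 229 208 208 208 234 234 235 234 236 235 236 235 235 235 236]
185 [232 233 232 232 233 233 219 185 188 191 231 234 233 234 233 233 233 234 234 232 233]
186 [233 233 232 233 233 232 216 177 178 182 230 232 232 232 233 232 232 233 233 233 234]
187 [232 232 232 232 232 232 213 172 175 182 231 233 232 233 233 232 233 232 232 233 233]
188 [231 232 232 233 233 232 214 173 176 179 229 233 233 233 231 232 232 232 232 234 232]
189 [232 232 232 233 233 232 213 172 178 181 229 232 233 233 233 232 232 232 233 234 232]
190 [232 231 232 233 233 233 212 174 174 181 230 233 232 232 232 233 231 232 233 231 233]
191 [232 232 233 232 233 233 213 172 175 181 230 232 232 233 232 233 233 232 234 233 232]
192 [232 232 232 233 233 232 211 174 176 182 230 232 231 233 232 233 233 232 233 233 232]
193 [233 232 232 233 233
[... 4585 characters left out ...]
5 235 235 236 235 235 237 237 237 237 237 238 237 238 237 235 142  76]
245 [ 82 178 219 218 221 220 221 221 223 222 222 223 223 224 224 224 223 224 221 129  75]
246 [ 82 166 192 192 192 192 192 193 193 194 196 195 196 195 195 194 195 196 188 123  75]
247 [ 80 146 166 169 167 169 166 167 171 169 169 170 169 170 172 168 169 168 162 120  75]
248 [ 79 144 160 161 160 158 161 161 159 160 162 161 160 161 161 161 160 158 157 118  76]
249 [ 76 139 159 160 161 157 159 158 160 160 158 160 160 161 162 161 159 161 155 117  78]
250 [ 76 138 160 160 160 159 155 155 161 159 157 157 160 162 159 158 161 161 154 115  75]
251 [ 74 136 158 161 159 156 158 157 153 152 144 148 154 158 161 160 162 162 153 114  75]
```

The plate spans rows 195–243, columns 290–340, with lines near rows 215 and 209. The pointer sits in front of it, so parallax matters; I'll take a lower second view.

```bash
python3 inch.py '[{"wy": -0.15, "jaw": 60}, {"wy": -0.15, "jaw": 60}, {"sx": 11, "sz": 7, "jaw": 60}, {"sx": 11, "sz": 7, "jaw": 60}, {"sx": 11, "sz": 7, "jaw": 60}, {"jaw": 60}]'
python3 - <<'E'
from h import *
np.set_printoptions(linewidth=250)
c=cal('wrist');np.savez('pics/w8.npz',**c);im=env.camera('wrist');cv2.imwrite('pics/w8.png',im[:,:,::-1])
print(-c['R'].T@c['t'])
ps=[proj(c,(465,-162,z)).round(1) for z in (60,75,95)];print(ps)
g=im.mean(2).astype(int);a=int(ps[0][1])-5;b=int(ps[2][1])+8;u=int(ps[1][0])
print(np.arange(u-40,u+36,3))
for r in range(a,b): print(r,g[r,u-40:u+36:3])
E
```

```text
time_s: 31.05
ee_pos: [421.9, -182.3, 157.9]
tcp_rot: [-0.011, 0.886, 0.014, 0.462]
wrist_force: [0.1, -0.0, 0.5]
grip_width: 59.9
finger_force: 0.0
[ 260.89277617 -188.28777572  175.45192347]
[array([351.5, 146. ]), array([352.5, 171.5]), array([354.1, 207.1])]
[312 315 318 321 324 327 330 333 336 339 342 345 348 351 354 357 360 363 366 369 372 375 378 381 384 387]
141 [218 219 220 218 217 220 218 219 218 203 174 172 173 189 218 218 220 219 220 219 218 219 218 219 218 220]
142 [218 218 218 219 219 218 215 219 219 199 171 172 175 190 217 219 218 219 218 217 218 218 219 218 220 219]
143 [218 219 219 218 218 218 218 217 218 196 171 172 175 189 220 218 219 219 218 218 218 218 219 219 217 219]
144 [217 217 218 218 218 217 219 219 219 182 169 173 175 188 217 218 218 220 217 220 217 218 218 218 218 217]
145 [217 218 217 218 217 219 219 218 217 175 168 172 173 183 207 212 218 218 219 218 218 217 218 219 218 219]
146 [217 217 217 217 218 219 218 218 214 161 171 174 175 173 177 186 210 218 219 218 219 218 218 219 219 218]
147 [218 218 218 217 218 219 217 218 193 148 169 172 173 169 163 162 18
[... 6708 characters left out ...]
240 240 241 240 241 240 240 239 140 119]
209 [ 70 104 106 121 147 238 242 243 243 243 243 242 243 242 244 243 243 243 243 243 244 243 243 242 144 120]
210 [ 73 123 106 123 146 236 241 241 241 241 242 242 242 242 241 241 242 242 242 241 242 241 241 240 146 121]
211 [ 72 136 107 123 146 215 224 223 224 224 224 224 225 224 223 224 225 224 225 224 224 225 224 224 155 120]
212 [ 83 143 109 129 147 167 174 172 171 172 173 171 172 173 172 174 172 172 172 173 173 172 166 190 163 121]
213 [ 87 142 110 130 146 151 151 149 150 148 149 148 151 148 148 149 150 152 152 150 150 151 137 183 170 124]
214 [ 86 144 105 130 146 150 148 147 146 145 142 140 135 131 135 137 142 148 150 149 147 148 136 185 172 128]
```

```bash
python3 - <<'E'
from h import *
a=dict(np.load('pics/w7.npz'));b=dict(np.load('pics/w8.npz'))
for n,p,q in [('plate bottom-right',(338,195),(378,152.3)),('plate top right',(341,243.5),(381,210.8)),('line0 end',(334,203.7),(377,162)),('line4 end',(334,209.2),(377,169)),('line8 end',(334,215.1),(377,176)),('bar front',(333,204.3),(376,169.8)),('bar top edge',(333,207.6),(376,172.2)),('post top L',(300.5,207.2),(339.5,168))]:
    X,e=tri([ray(a,p),ray(b,q)]);print(n,X.round(1),np.round(e,1))
w5=dict(np.load('pics/w5.npz'))
E
```

```text
plate bottom-right [ 466.1 -147.8   63.1] [0. 0.]
plate top right [ 470.5 -147.    94.8] [0.2 0.2]
line0 end [ 464.3 -149.7   70.4] [0.9 0.9]
line4 end [ 464.5 -149.9   74.3] [0.8 0.8]
line8 end [ 465.3 -149.9   77.9] [0.8 0.8]
bar front [ 453.7 -151.7   79.6] [0.1 0.1]
bar top edge [ 456.5 -151.4   79.7] [0.1 0.1]
post top L [ 462.8 -169.5   74.4] [0.5 0.5]
```

```bash
python3 -c "
from h import *
o=env.get_obs();print(o['q'],o['ee_pos'],o['tcp_rot'])"; python3 inch.py '[{"sy": 7, "jaw": 60}, {"sy": 7, "jaw": 60}, {"sy": 6, "wy": -0.1, "jaw": 60}, {"sx": 10, "sz": 2, "wy": -0.15, "jaw": 60}, {"sx": 10, "sz": 2, "jaw": 60}, {"sx": 10, "sz": 2, "jaw": 60}, {"jaw": 60}]'; python3 -c "
from h import *
o=env.get_obs();print(o['q']);c=cal('wrist');print(-c['R'].T@c['t'],[proj(c,(465,-162,z)).round(1) for z in (65,95)])"
```

```text
[-0.84759544 -0.1043012  -1.1396667  -0.19936455  0.69177459 -0.59612827] [ 421.7925043  -182.0900445   158.15393127] [-0.01071224  0.8863327   0.01419861  0.46270725]
time_s: 31.98
ee_pos: [405.9, -211.0, 183.4]
tcp_rot: [-0.026, 0.841, 0.043, 0.539]
wrist_force: [-0.1, 0.0, 0.3]
grip_width: 60.0
finger_force: 0.0
[-1.08290875 -0.00477355 -1.14124783 -0.24475291  1.00887569 -0.7604029 ]
[ 244.85953569 -225.7467176   171.62071941] [array([388.4,  92.3]), array([391.9, 145.1])]
```

```bash
cat > go.py <<'E'
from h import *
import sys
x,y,z,yaw,tilt=map(float,sys.argv[1:])
o=env.get_obs();T=Ro.from_quat(o['tcp_rot'])
h=np.array([np.cos(yaw),np.sin(yaw),0]);tz=np.sin(tilt)*h-np.cos(tilt)*np.array([0,0,1]);tx=-np.cos(tilt)*h-np.sin(tilt)*np.array([0,0,1])
G=Ro.from_matrix(np.array([tx,np.cross(tz,tx),tz]).T)
print('move',T.inv().apply(np.array([x,y,z])-o['ee_pos']).round(1),'rot',(T.inv()*G).as_rotvec().round(3),'pos',o['ee_pos'].round(1),'q',o['q'].round(2))
E
python3 go.py 425 -215 150 0.7 1.0
```

```text
move [22.4 -7.2 30.7] rot [-0.514  0.152 -0.33 ] pos [ 405.9 -211.   183.4] q [-1.08 -0.   -1.14 -0.24  1.01 -0.76]
```

```bash
python3 inch.py '[{"wx": -0.128, "wy": 0.038, "wz": -0.083, "jaw": 60}, {"wx": -0.128, "wy": 0.038, "wz": -0.083, "jaw": 60}, {"wx": -0.128, "wy": 0.038, "wz": -0.083, "jaw": 60}, {"wx": -0.128, "wy": 0.038, "wz": -0.083, "jaw": 60}, {"jaw": 60}]'>/dev/null; python3 go.py 425 -215 140 0.7 1.0
```

```text
move [23.8 -9.2 30.8] rot [-0.117  0.018 -0.075] pos [ 408.5 -214.6  176.5] q [-1.08  0.23 -0.6   0.86  1.01 -1.71]
```

```bash
python3 inch.py '[{"wx": -0.117, "wy": 0.018, "wz": -0.075, "jaw": 60}, {"sx": 12, "sy": -4, "sz": 15, "jaw": 60}, {"sx": 12, "sy": -4, "sz": 15, "jaw": 60}, {"jaw": 60}]'>/dev/null; python3 go.py 425 -205 125 0.7 1.15;python3 - <<'E'
from h import *
c=cal('wrist');print((-c['R'].T@c['t']).round(1),[proj(c,(465,-162,z)).round(1) for z in (65,95)])
E
```

```text
move [ 8.5  2.1 12.9] rot [-0.003 -0.149 -0.002] pos [ 421.5 -210.6  139.2] q [-1.03  0.36 -0.53  0.93  0.98 -1.86]
[ 297.6 -315.2  150.4] [array([335.9, 197.1]), array([336.5, 249.1])]
```

```bash
python3 inch.py '[{"sx": 4, "sy": 1, "sz": 6, "wy": -0.15, "jaw": 60}, {"sx": 4, "sy": 1, "sz": 6, "wy": -0.15, "jaw": 60}, {"jaw": 60}]'>/dev/null; python3 go.py 418 -210 118 0.7 1.3;python3 - <<'E'
from h import *
c=cal('wrist');print((-c['R'].T@c['t']).round(1),[proj(c,(465,-162,z)).round(1) for z in (65,95)])
E
```

```text
move [ 7.7  1.  -6.1] rot [-0.001  0.002 -0.011] pos [ 424.8 -205.7  123.8] q [-1.11  0.63 -0.49  1.15  1.22 -2.29]
[ 303.6 -307.4   86.4] [array([333.6, 179.8]), array([334. , 239.5])]
```

Camera is now at z = 86, practically level with the scale. Reading it numerically.

```bash
python3 - <<'E'
from h import *
np.set_printoptions(linewidth=250)
c=cal('wrist');np.savez('pics/w9.npz',**c);im=env.camera('wrist');cv2.imwrite('pics/w9.png',im[:,:,::-1])
g=im.mean(2).astype(int)
print(np.arange(300,372,3))
for r in range(165,225): print(r,g[r,300:372:3])
E
```

```text
[300 303 306 309 312 315 318 321 324 327 330 333 336 339 342 345 348 351 354 357 360 363 366 369]
165 [152 150 149 149 147 145 134 129 145 136 157 164 167 187 193 193 191 191 192 193 193 192 192 192]
166 [150 153 146 139 136 130 124 123 130 133 155 160 160 184 192 190 192 192 192 191 192 193 192 191]
167 [155 153 142 126 124 123 120 127 130 131 154 160 161 171 180 184 189 191 192 191 190 193 190 191]
168 [150 141 128 121 123 126 130 132 132 131 156 161 158 135 147 158 171 178 183 189 189 190 191 193]
169 [132 124 122 126 129 132 135 138 139 132 154 160 162 104 101 111 124 142 153 167 177 181 185 190]
170 [123 126 126 131 132 136 137 139 144 135 155 161 161  97  82  86  91  98 108 119 133 148 166 172]
171 [128 130 133 132 138 140 144 146 147 134 154 161 160  98  81  82  82  82  82  82  90 101 114 131]
172 [133 135 134 139 141 144 144 150 148 131 153 162 158 100  84  82  82  81  77  80  80  83  87  95]
173 [134 139 141 162 155 152 152 150 146 132 153 159 160  98  83  82  83  80  82  80  80  84  82  85]
174 [141 142 150 200 189 181 173 165 159 134 155 161 160 102  84  83  84  84  84  84
[... 4417 characters left out ...]
161 230 227 227 226 227 227 227 226 227 227 225 226 226 225 224 224 224 223 224 225 220]
219 [136 152 163 229 227 226 226 227 226 227 226 226 226 227 227 226 226 225 223 224 225 225 225 221]
220 [139 152 161 231 227 226 226 227 227 226 226 227 227 227 228 225 227 224 223 224 224 223 225 220]
221 [138 153 160 229 227 227 226 226 227 226 226 228 226 227 227 226 227 226 223 224 226 224 225 220]
222 [136 152 161 230 227 226 226 227 228 227 227 226 226 226 226 227 227 225 224 223 224 223 225 220]
223 [137 153 161 229 227 227 226 228 227 227 227 227 226 227 227 226 226 225 223 225 225 224 225 219]
224 [136 152 161 230 227 226 226 227 227 226 227 227 227 227 226 226 227 223 223 225 225 226 225 220]
```

Level view: scale lines 0/4/8 at rows 188.8/196.6/203.8, pointer bar at rows ~200.2–203.5. That reads about 7 mm, in the window but near the top line. I'll raise the slide about 1.2 mm for margin.

```bash
python3 inch.py '[{"sx": -10, "sz": -20, "jaw": 60}, {"sx": -20, "sz": -20, "jaw": 60}, {"sx": -25, "sz": -10, "jaw": 60}, {"sx": -25, "jaw": 60}, {"sx": -25, "jaw": 60}, {"jaw": 60}]'; python3 go.py 420 -160 215 0 0
```

```text
time_s: 34.28
ee_pos: [410.0, -218.3, 245.6]
tcp_rot: [-0.275, 0.748, 0.203, 0.568]
wrist_force: [-0.7, 0.2, -0.2]
grip_width: 60.0
finger_force: 0.0
move [16.8 38.5 51.7] rot [0.444 1.243 0.602] pos [ 410.  -218.3  245.6] q [-1.15  0.47 -0.37  1.5   1.19 -2.38]
```

```bash
python3 inch.py '[{"wx": 0.049, "wy": 0.138, "wz": 0.067, "jaw": 60}, {"wx": 0.049, "wy": 0.138, "wz": 0.067, "jaw": 60}, {"wx": 0.049, "wy": 0.138, "wz": 0.067, "jaw": 60}, {"wx": 0.049, "wy": 0.138, "wz": 0.067, "jaw": 60}, {"wx": 0.049, "wy": 0.138, "wz": 0.067, "jaw": 60}, {"wx": 0.049, "wy": 0.138, "wz": 0.067, "jaw": 60}, {"wx": 0.049, "wy": 0.138, "wz": 0.067, "jaw": 60}, {"wx": 0.049, "wy": 0.138, "wz": 0.067, "jaw": 60}, {"wx": 0.049, "wy": 0.138, "wz": 0.067, "jaw": 60}, {"jaw": 60}]'; python3 go.py 494.5 -161 165 0 0
```

```text
time_s: 35.52
ee_pos: [410.6, -216.0, 242.0]
tcp_rot: [-0.021, 0.999, 0.016, 0.03]
wrist_force: [0.4, -0.1, -0.7]
grip_width: 60.0
finger_force: 0.0
move [-81.1  49.   83.7] rot [0.032 0.061 0.041] pos [ 410.6 -216.   242. ] q [-0.52  0.1  -0.16  1.28  0.06 -0.56]
```

```bash
python3 inch.py '[{"wx": 0.032, "wy": 0.061, "wz": 0.041, "jaw": 60}, {"sx": -28, "sy": 18, "jaw": 60}, {"sx": -28, "sy": 18, "jaw": 60}, {"sx": -28, "sy": 18, "jaw": 60}, {"sz": 25, "jaw": 60}, {"sz": 25, "jaw": 60}, {"jaw": 60}]'; python3 go.py 494.5 -161 117 0 0
```

```text
time_s: 36.4
ee_pos: [491.1, -162.4, 189.9]
tcp_rot: [0.001, 1.0, 0.002, -0.002]
wrist_force: [-1.1, 0.5, 0.2]
grip_width: 60.0
finger_force: 0.0
move [-3.6  1.  72.9] rot [ 0.005 -0.004 -0.002] pos [ 491.1 -162.4  189.9] q [-0.32  0.25 -0.11  1.22  0.   -0.32]
```

```bash
python3 inch.py '[{"sx": -3, "sy": 2, "sz": 18, "jaw": 60}, {"sz": 18, "jaw": 60}, {"sz": 18, "jaw": 60}, {"sz": 18, "jaw": 60}, {"jaw": 60}, {"jaw": 15}, {"jaw": 15}, {"jaw": 15}, {"jaw": 15}, {"jaw": 15}, {"jaw": 15}]' 50; python3 f.py; python3 inch.py '[{"sz": -0.7, "jaw": 15}, {"jaw": 15}]' >/dev/null; python3 f.py; python3 inch.py '[{"sz": -0.7, "jaw": 15}, {"jaw": 15}]' >/dev/null; python3 f.py
```

```text
time_s: 37.78
ee_pos: [496.0, -160.9, 119.7]
tcp_rot: [0.0, 1.0, 0.001, -0.001]
wrist_force: [-1.8, -3.7, 6.1]
grip_width: 22.0
finger_force: 48.7
t 38.08 z 119.71 F [-1.7  -3.51  6.54] sd 0.33
t 38.62 z 119.74 F [-0.16 -5.    2.22] sd 0.7
t 39.17 z 119.82 F [ 1.88 -5.85 -4.42] sd 0.34
```

```bash
for i in 1 2; do python3 inch.py '[{"sz": -0.5, "jaw": 15}, {"jaw": 15}]' >/dev/null; python3 f.py; done
```

```text
t 39.73 z 120.08 F [ 2.98 -6.47 -6.87] sd 0.39
t 40.27 z 120.49 F [ 2.85 -6.16 -8.24] sd 0.24
```

```bash
python3 inch.py '[{"sz": -0.6, "jaw": 15}, {"jaw": 15}]' >/dev/null; python3 f.py; python3 inch.py '[{"sz": 0.9, "jaw": 15}, {"jaw": 15}]' >/dev/null; python3 f.py
```

```text
t 40.83 z 121.07 F [ 3.05 -6.03 -8.02] sd 0.39
t 41.38 z 121.01 F [ 0.29 -4.96  0.83] sd 0.31
```

```bash
python3 inch.py '[{"jaw": 60}, {"jaw": 60}, {"jaw": 60}, {"jaw": 60}, {"sz": -12, "jaw": 60}, {"sz": -18, "jaw": 60}, {"sz": -20, "jaw": 60}, {"sx": 25, "jaw": 60}, {"sx": 25, "jaw": 60}, {"sx": 25, "jaw": 60}, {"jaw": 60}]'; python3 inch.py '[{"wy": -0.175, "jaw": 60}, {"wy": -0.175, "jaw": 60}, {"wy": -0.175, "jaw": 60}, {"wy": -0.175, "jaw": 60}, {"jaw": 60}]'
python3 - <<'E'
from h import *
np.set_printoptions(linewidth=250)
c=cal('wrist');im=env.camera('wrist');cv2.imwrite('pics/w10.png',im[:,:,::-1]);print((-c['R'].T@c['t']).round(1))
g=im.mean(2).astype(int);p=proj(c,(465,-157,74)).round().astype(int);print(p)
for r in range(p[1]-15,p[1]+14): print(r,g[r,p[0]-30:p[0]+18:4])
a=cv2.imread('pics/top0.png').astype(int);b=env.camera('top')[:,:,::-1].astype(int);d=np.abs(a-b).sum(2)
for n,(x,y) in dict(short=(174,279),pod=(210,302),timer=(209,234),jar=(263,216),tin=(453,237)).items(): print(n,d[y-10:y+10,x-10:x+10].mean().round(1))
E
```

```text
time_s: 42.75
ee_pos: [419.6, -160.2, 171.8]
tcp_rot: [0.0, 1.0, 0.002, -0.002]
wrist_force: [0.6, -0.5, -0.6]
grip_width: 60.2
finger_force: 0.0
time_s: 43.38
ee_pos: [417.1, -158.8, 168.0]
tcp_rot: [0.002, 0.941, 0.003, 0.339]
wrist_force: [-1.4, -0.0, 0.4]
grip_width: 59.9
finger_force: 0.0
[ 266.4 -159.3  228.1]
[321 201]
186 [232 233 228 175 176 212 232 231 232 233 232 232]
187 [233 233 227 174 176 209 227 231 232 233 233 233]
188 [232 231 226 173 176 199 217 224 231 232 231 231]
189 [229 229 223 173 174 186 205 214 228 230 228 227]
190 [229 228 224 171 175 182 205 212 227 229 228 228]
191 [231 229 225 174 175 194 216 218 229 230 230 231]
192 [232 232 227 172 177 212 228 228 231 232 233 231]
193 [236 237 231 175 175 221 236 236 237 236 236 234]
194 [236 238 231 173 175 225 237 236 237 237 237 234]
195 [237 237 230 172 176 222 234 234 234 234 234 231]
196 [238 237 229 172 177 216 221 221 222 220 221 224]
197 [237 238 230 173 173 196 192 192 189 191 188 219]
198 [237 237 231 168 169 164 151 150 151 150 145 218]
199 [237 237 229 156 156 123 113 110 110 111 120 227]
200 [237 237 223 138 139 108 103 103 103 103 134 229]
201 [238 238 201 119 123 106 106 107 108 106 157 224]
202 [237 236 167 107 110 108 106 105 106 104 155 215]
203 [237 236 136 104 107 104 104 106 110 110 141 215]
204 [238 235 133 125 129 130 132 132 140 139 146 223]
205 [238 234 169 167 175 169 169 172 174 175 174 228]
206 [237 235 197 197 200 192 193 195 197 196 196 228]
207 [237 237 192 193 191 191 190 195 199 198 196 220]
208 [238 236 169 169 169 169 166 170 170 162 163 209]
209 [237 235 146 143 142 144 138 138 137 137 135 210]
210 [237 234 161 160 161 161 160 160 161 158 160 223]
211 [238 234 196 197 198 199 199 200 199 200 201 232]
212 [237 236 224 224 224 224 224 223 225 225 226 237]
213 [237 237 235 235 236 235 236 236 235 235 235 237]
214 [237 239 238 238 238 237 237 238 238 237 237 237]
short 4.0
pod 3.8
timer 5.2
jar 4.3
tin 3.9
```

```bash
python3 - <<'E'
from h import *
np.set_printoptions(linewidth=250)
def onx(c,p,x):
    o,d=ray(c,p);return (o+d*(x-o[0])/d[0]).round(2)
a=dict(np.load('pics/w7.npz'));b=cal('wrist')
for n,c,rows in(('before',a,(195.5,203.8,209.1,215.1,243.8)),('now',b,(189.5,198.2,203.5,209.1))):
    for r in rows: print(n,r,onx(c,(326,r),465))
g7=cv2.imread('pics/w7.png');g10=cv2.imread('pics/w10.png')
print(g7[200:218,322:330].mean((1)).astype(int).tolist());print(g10[192:213,322:330].mean((1)).astype(int).tolist())
print(cv2.imread('pics/w10.png').mean(2).astype(int)[230:246,310])
E
```

```text
before 195.5 [ 465.   -155.03   64.46]
before 203.8 [ 465.   -155.11   70.63]
before 209.1 [ 465.   -155.16   74.49]
before 215.1 [ 465.   -155.22   78.78]
before 243.8 [ 465.   -155.48   98.27]
now 189.5 [ 465.   -157.11   73.93]
now 198.2 [ 465.   -157.19   80.28]
now 203.5 [ 465.   -157.24   84.07]
now 209.1 [ 465.   -157.28   88.  ]
[[230, 241, 241], [226, 238, 238], [209, 224, 224], [178, 194, 194], [150, 162, 163], [154, 167, 167], [167, 181, 180], [165, 177, 175], [144, 151, 149], [127, 131, 129], [145, 153, 152], [176, 189, 189], [194, 211, 211], [188, 205, 206], [154, 168, 168], [128, 138, 139], [150, 164, 165], [188, 205, 206]]
[[224, 236, 236], [228, 240, 240], [230, 241, 241], [226, 238, 238], [211, 225, 225], [180, 195, 196], [143, 154, 154], [108, 113, 112], [103, 105, 102], [107, 109, 106], [105, 107, 104], [108, 112, 112], [133, 144, 143], [165, 179, 180], [184, 201, 201], [186, 203, 204], [156, 170, 171], [129, 140, 141], [151, 164, 165], [187, 205, 205], [218, 230, 230]]
[238 237 238 237 238 239 243 243 238 224 199 170 165 161 160 154]
```

```bash
python3 - <<'E'
from h import *
a=dict(np.load('pics/w7.npz'));b=cal('wrist')
for c in(a,b): print((-c['R'].T@c['t']).round(1),c['R'].round(3).tolist(),c['K'][1],proj(c,(465,-157,75)))
im=env.camera('wrist');b=cal('wrist');g=im.mean(2).astype(int);print(g[186:214,326].tolist(),env.get_obs()['ee_pos'],env.get_obs()['tcp_rot'],(-b['R'].T@b['t']).round(1))
E
```

```text
[ 263.5 -161.8  223.8] [[-0.007, 1.0, 0.003], [0.535, 0.002, 0.845], [0.845, 0.008, -0.535]] [  0.         430.08070642 240.41786627] [322.8531101  209.80372349]
[ 270.9 -162.   231.9] [[0.001, 1.0, 0.002], [0.536, -0.003, 0.844], [0.844, 0.0, -0.536]] [  0.         430.08070642 240.41786627] [326.2125931  190.94293564]
[141, 103, 105, 110, 107, 102, 108, 150, 202, 212, 173, 118, 130, 185, 227, 235, 237, 237, 237, 237, 237, 237, 237, 238, 237, 238, 237, 238] [ 422.77932155 -161.77143395  173.08084331] [4.82137294e-04 9.40095602e-01 9.38335030e-04 3.40909292e-01] [ 271.9 -162.4  232.6]
```

The arm was still settling in that last view, so I'll take two static views to pin the reading down by parallax.

```bash
cat > v.py <<'E'
from h import *
import sys
np.set_printoptions(linewidth=200)
c=cal('wrist');np.savez(f'pics/{sys.argv[1]}.npz',**c);im=env.camera('wrist');cv2.imwrite(f'pics/{sys.argv[1]}.png',im[:,:,::-1]);g=im.mean(2).astype(int)
p=proj(c,(465,-155,74)).round().astype(int);print((-c['R'].T@c['t']).round(1),p,env.get_obs()['qvel'].round(3))
for r in range(p[1]-14,p[1]+14): print(r,g[r,p[0]-26:p[0]+22:4])
E
python3 inch.py '[{"jaw": 60}, {"jaw": 60}, {"jaw": 60}, {"jaw": 60}, {"jaw": 60}, {"jaw": 60}, {"jaw": 60}, {"jaw": 60}]' >/dev/null; python3 v.py s1
python3 inch.py '[{"sx": -16, "sz": -19, "jaw": 60}, {"sx": -16, "sz": -19, "jaw": 60}, {"sx": -16, "sz": -19, "jaw": 60}, {"wy": 0.15, "jaw": 60}, {"jaw": 60}, {"jaw": 60}, {"jaw": 60}, {"jaw": 60}, {"jaw": 60}, {"jaw": 60}, {"jaw": 60}, {"jaw": 60}]'; python3 v.py s2
```

```text
[ 269.7 -160.9  230.3] [327 193] [ 0.001  0.002 -0.     0.    -0.     0.   ]
179 [231 175 174 173 221 228 231 232 232 231 232 232]
180 [227 175 174 172 187 210 227 227 228 224 229 233]
181 [225 173 173 171 193 197 219 224 225 213 226 232]
182 [234 178 174 182 232 230 235 236 235 234 226 232]
183 [237 178 173 185 237 238 237 237 238 237 219 232]
184 [237 176 174 182 236 237 237 237 237 237 217 231]
185 [237 177 173 183 237 237 237 237 236 238 214 232]
186 [236 174 173 182 236 235 235 237 236 236 208 231]
187 [236 176 173 176 219 220 220 219 220 221 208 231]
188 [237 175 173 167 137 138 135 138 136 154 210 232]
189 [236 164 160 157  88  88  90  89  89 134 211 231]
190 [237 138 126 129 103 105 103 103 105 181 214 232]
191 [235 122 111 112 109 111 111 111 111 225 217 232]
192 [225 115 108 108 107 108 109 108 109 220 218 231]
193 [172 104 103 101 102 103 101 101 104 151 213 231]
194 [134  92  88  90  92  94  92  93  92 108 214 231]
195 [150 128 129 127 128 127 126 128 127 140 216 231]
196 [206 196 200 199 199 198 201 197 200 205 216 230]
197 [226 223 221 223 224 222 222 222 222 223 207 23
[... 1527 characters left out ...]
42 [233 172 105 105 107 108 108 108 116 220 236 236]
143 [234 147  86  87  87  90  90  86  88 218 236 236]
144 [233 162 119 117 119 117 119 119 120 217 236 236]
145 [234 184 153 156 154 154 154 155 156 220 236 236]
146 [233 154 112 115 114 115 115 113 113 221 236 237]
147 [234 149 107 107 127 128 126 127 126 224 235 236]
148 [234 195 171 173 198 196 195 194 197 223 234 236]
149 [234 229 225 225 229 229 228 229 230 224 232 235]
150 [234 234 234 234 234 234 234 234 234 227 222 236]
151 [233 234 235 234 234 234 234 234 234 229 215 236]
152 [235 233 234 233 233 235 235 234 234 228 211 236]
153 [234 235 234 235 234 234 235 235 235 229 213 235]
154 [234 235 234 235 234 233 235 234 235 232 206 236]
```

```bash
python3 -c "
from plant import env
print(env.close_job())"
```

```text
the job is handed in; nothing more can be done
None
```

The long stone lies pale side up against the stop, the foot bears on it with the pointer at about 5 mm (between the two upper lines), the bystanders show no visible movement, and the job is handed in; no verdict came back.

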